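# Index a bicycle crank over the anvil and lock its spindle

### The job

The crank on the bench fixture has to be set up for its pedal thread to be cleaned out: with a fingertip, gently push the crank arm round until its pedal eye is centred over the round anvil (not over the square block), then push the spindle-lock lever by its knob as far as it will go, against its stop. Only push: do not pinch the crank, lift it off its spindle, or disturb the other things lying about. Leave the crank centred and move clear.

Things in the scene. Friction and masses are not known exactly. Their poses are not given: they have to be found in the camera images.
- crank (a joint): angle of the crank about its upright spindle, rad, growing counter-clockwise from above; 0 midway between the two posts, limits -1.6 to 1.6. It turns stiffly (friction 0.25 N m: 2 to 3 N pushed sideways towards its end) and stays where it is left. Round its hub (top 82 mm above the table) sits a dark toothed chainring of 68 mm radius, 48 to 55 mm above the table.
- hub (a joint): how far the crank has been lifted up along its spindle, m; 0 seated. It sits by its weight (0.65 kg) only and would lift off.
- crank_eye (a point): centre of the pedal eye (dark 14 mm hole, thin steel rim) at the outer end of the black bicycle crank arm: 170 mm from crank_axis, 69 mm above the table, mid-height of the arm. The arm is level, 24 mm wide, 18 mm high (60 to 78 mm above the table), its end a disc 36 mm across; it points roughly towards the robot.
- crank_axis (a point): point on the crank's spindle axis, 70 mm above the table; fixed to the fixture board (pale plywood, 270 x 450 mm, 12 mm thick). A frame whose x, y are the board's own; board spans x -200 to 70 mm, y -250 to 200 mm about the axis.
- anvil: round steel anvil post with a 52 mm disc head and a dark hole in the middle, standing on the board; origin at the centre of its foot, head top 48 mm above the table, 12 mm under the arm. It stands 170 mm from crank_axis, at crank angle +0.80 or -0.80 rad.
- block: square-headed steel post (52 mm square, top 48 mm above the table) at the other of these two places; origin at the centre of its foot. Not the target.
- lock_lever (a joint): angle of the spindle-lock lever about its upright pivot, rad: 0 fully open, 1.2 against the stop (locked), growing clockwise from above. Friction 0.15 N m (about 1.6 N at the knob); it stays where it is left. Locking does not hold the crank against a push.
- lever_knob (a point): middle of the upright black knob at the lever's end: 20 mm diameter, from 55 to 89 mm above the table; this point is 73 mm above the table, 95 mm from lever_axis. The lever below it is a flat steel bar 14 mm wide, 56 to 64 mm above the table.
- lever_axis (a point): point on the lever's pivot axis, 65 mm above the table, on a grey 50 mm square block on the board; the lever's round boss here reaches 65 mm. A thin steel stop pin (8 mm thick, top 67 mm) stands 50 mm from the pivot, on the side of the lever's closed place.
- pedal: loose black pedal, about 95 x 116 x 25 mm, lying on the board; origin at the centre of the underside of its frame. Bystander.
- bearing_cup: loose dark steel ring, 42 mm across, 20 mm high, on the board; origin at the centre of its underside. Bystander.
- socket: loose steel socket, 24 mm across, 32 mm high, standing on the board; origin at the centre of its underside. Bystander.
- grease_jar: white jar 70 mm across, 60 mm high, on the left; origin under its centre. Bystander.
- wrench: steel spanner lying on the table on the right; origin under its middle. Bystander.

How it is judged:
By the outcome, as a careful person would: the job done as asked, in the order asked, and still so for the second after the job is handed in, with the robot touching nothing.
It also fails if it takes over 54 s, if anything falls off the work surface, if the arm or the gripper's body presses on something with over 40 N, if the wrist force passes 120 N, or if a joint passes its speed limit or range.

### The arm

A 7-joint arm with a two-finger parallel gripper is mounted at the origin on the work surface. World frame = base frame: x ahead of the robot, y to its left, z up, the work surface at z = 0. Lengths are in m, angles in degrees, forces in N, time in s.
With the tool pointing down it reaches from about 0.425 to 0.875 m from the base axis. Payload 4.7 kg.
Tool frame: the origin (TCP) lies at the very end of the fingers, on their centre line; the grasp point (between the pads) lies 19 mm behind it (env.grip_point_offset is the distance from the TCP to the grasp point, in m); z points along the fingers, y is the line along which they close (so a half turn about z gives the same grasp; the last joint's range is limited). The gripper opens to 87 mm and grips with 3 to 60 N. Pads are 19 mm wide; open, the fingers measure 117 mm over their backs; the gripper's body (75 mm by 190 mm) begins 51 mm behind the grasp point.
Start: joints at [-73.849, 18.392, -4.016, 83.108, 1.295, 78.541, -3.26], TCP at [0.172, 0.627, 0.223] pointing down, gripper open.
Joint ranges: [-163.93, 163.93], [-17.29, 119.83], [-79.2, 71.16], [3.27, 140.29], [-89.18, 269.18], [5.43, 117.66], [-154.24, 154.24]. Speed limits (degrees/s): [147.25, 147.25, 180, 180, 180, 180, 180].

### API

Orientations are given as [roll, pitch, yaw] about the fixed x, y, z axes, in that order (R = Rz(yaw) Ry(pitch) Rx(roll)).
In Python, from cell import env gives the robot as it stands.
- The arm moves only by the tool jog_arm, never from a script. Its argument "motion" is a list of rows, each an object of numbers: "x", "y", "z": the shift along the tool's x, y, z in cm; "ax", "ay", "az": the turn, a rotation vector about the tool's x, y, z in degrees. In form: [{"x": .., "y": .., "z": .., "ax": .., "ay": .., "az": ..}, ...]. A call has exactly 5 rows; each row shifts and turns the commanded pose from where the row before left it, along the tool's axes as they then stand; what a row does not reach is not made up. A row lasts 1/10 s, in which the tool goes at most 50 mm and 8.59 degrees, less where a joint would pass 70% of its speed; a pose out of reach is approached as far as the arm can. A call is refused whole if a number of a shift passes 5 or a number of a turn 8.59, either way. A call with a gripper value outside its range is refused whole. "claw" is the gripper command: -1 is shut, 1 is fully open, values between are in proportion, set as the call begins (left out, the last holds). The fingers move at their own pace and stop on an object; "squeeze" is the grip in N (left out, the last holds). Time passes only in rows, so rows that do not move let the fingers close, or fill a call up. It gives the time, the measured TCP pose, the force, the opening and the grip force at its end, in the units of the state.
- env.get_obs(): the state, without advancing time (a new reading comes with each control period).
- env.read_camera(name): name is "side" or "top" or "wrist"; returns the picture (384x512x3 uint8, red, green, blue); there is no depth.
- env.camera_params(name): a dict with "fx", "fy", "cx", "cy" (pixels), "extrinsics" (4x4, takes a point from world to camera coordinates). Camera axes: x right, y up, looking along -z (the intrinsics and any distortion apply to the point x, -y, -z); pixel columns grow to the right and rows downward; lengths in m; the calibration is good to about 2 mm. The wrist camera is an equidistant fisheye: a pixel r from the principal point sees the ray r / f radians off the axis. A picture is of the moment at which its call begins: read the wrist's pose just before it. camera_params takes no time and is no camera call; for the wrist camera it gives the pose at the moment of the call.
- env.sign_off(): hands the job in; it is judged then, once.
The state is a dict: "time_s": time; "qpos": joint angles; "joint_velocities": joint speeds; "effort": joint torques, N m; "tool_pos": TCP position; "tool_rot": TCP orientation; "force": force on the tool from outside, world axes, zero at the start; "wrist_torque": the same for the moment, N m; "grip_width": finger opening in m; "grasp_force": force on a finger pad.
Only numpy, scipy, OpenCV 4.12 (cv2) and the standard library are available. Lean on these libraries where they do the work, as an engineer would, in place of code of your own. Each camera call takes 0.05 s, during which the arm holds its last target. There are 200 camera calls.

## Working session

There is one attempt and no reset: what is moved stays moved. The work goes in short steps, Python scripts to look and compute and a tool call to move; the robot and the scene stay as the last step left them, time stands still between calls to the robot, and variables do not carry over. Pictures are saved under pics/ and viewed, at most 12 in all, crops included, and the job is handed in when it is done.

Besides the shell and the picture viewer there is one more tool, called after "Request:" as a command line: name --argument value ..., lists and objects as JSON in quotes. jog_arm: Moves the arm, as the interface text tells. Its arguments: {"type":"object","properties":{"motion":{"type":"array"},"claw":{"type":"number"},"squeeze":{"type":"number"}},"required":["motion"]}

```bash
mkdir -p pics
python3 - <<'E'
from cell import env
import cv2,numpy as np
o=env.get_obs();print({k:np.round(o[k],3) for k in('time_s','tool_pos','tool_rot','force','grip_width')})
for n in('top','side'):
    cv2.imwrite(f'pics/{n}0.png',env.read_camera(n)[:,:,::-1]);p=env.camera_params(n);print(n,p)
E
```

```text
{'time_s': np.float64(0.0), 'tool_pos': array([0.172, 0.626, 0.221]), 'tool_rot': array([-1.79891e+02,  6.00000e-03,  1.64659e+02]), 'force': array([-0.29 ,  0.966,  0.721]), 'grip_width': np.float64(0.087)}
top {'fx': 375.37102195117666, 'fy': 375.37102195117666, 'cx': 250.1491493162828, 'cy': 191.79597601496516, 'extrinsics': array([[-0.00960818, -0.99994168,  0.00493248,  0.01887694],
       [ 0.98638549, -0.00866786,  0.16422097, -0.55429279],
       [-0.16416863,  0.00644319,  0.98641125, -1.21654518],
       [ 0.        ,  0.        ,  0.        ,  1.        ]])}
side {'fx': 378.68180801447915, 'fy': 378.68180801447915, 'cx': 258.9665946229921, 'cy': 190.91464101635026, 'extrinsics': array([[-0.99696554, -0.07500681,  0.0208252 ,  0.54138074],
       [ 0.06696241, -0.68992165,  0.72078024, -0.07892968],
       [-0.03969567,  0.71998757,  0.69285075, -1.14098798],
       [ 0.        ,  0.        ,  0.        ,  1.        ]])}
```

View pics/top0.png

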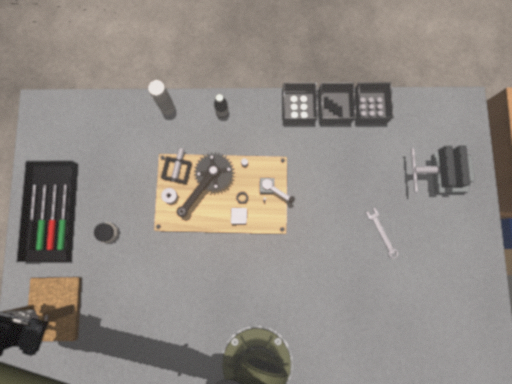

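View pics/side0.png

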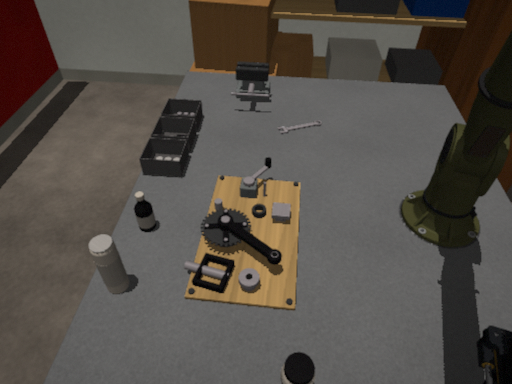

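Run:
```python
import cv2
a=cv2.imread('pics/top0.png')[145:240,148:303];b=cv2.imread('pics/side0.png')[150:310,180:310]
cv2.imwrite('pics/topc.png',cv2.resize(a,None,fx=5,fy=5,interpolation=cv2.INTER_CUBIC))
cv2.imwrite('pics/sidec.png',cv2.resize(b,None,fx=3.75,fy=3.75,interpolation=cv2.INTER_CUBIC))
```

```text
(no output)
```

View pics/topc.png

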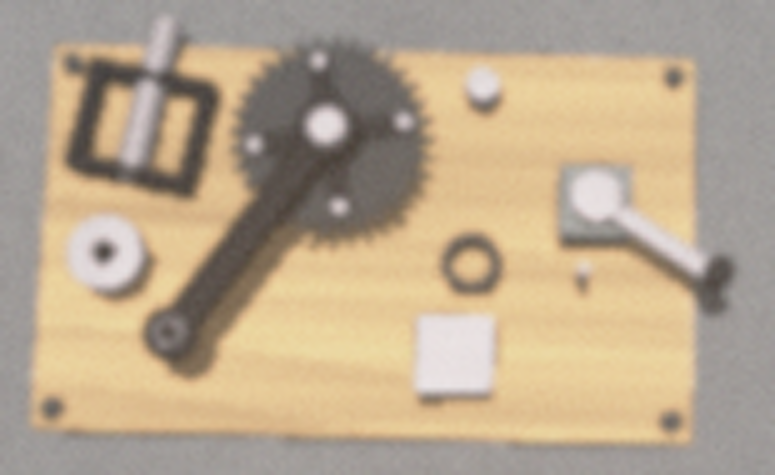

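View pics/sidec.png

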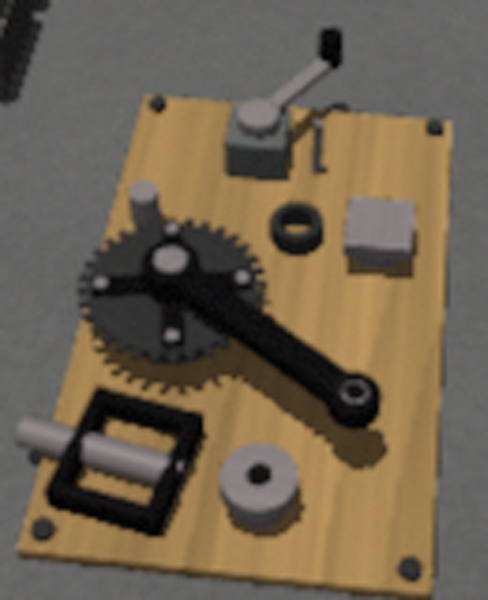

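The crops show the following, as top crop / side crop pixel positions:
- Hub: (326,126) / (171,260)
- Eye: (169,331) / (354,392)
- Anvil, round with a hole: (104,252) / (260,474), on the pedal side
- Square block: (456,355) / (380,224)
- Lever boss: (597,194) / (261,115)
- Knob top: (718,266) / (331,37)
- Stop pin: (584,268) / (318,122)

```bash
cat > h.py <<'E'
import numpy as np
from scipy.optimize import least_squares
from cell import env
P={n:env.camera_params(n) for n in('top','side')}
def proj(n,X):
    p=P[n];c=p['extrinsics'][:3]@np.r_[X,1];return np.array([p['cx']+p['fx']*c[0]/-c[2],p['cy']+p['fy']*-c[1]/-c[2]])
def full(n,u):
    s,o=(5,(148,145)) if n=='top' else (3.75,(180,150))
    return (np.array(u)+.5)/s-.5+o
def tri(a,b): return least_squares(lambda X:np.r_[proj('top',X)-a,proj('side',X)-b],[.55,.1,.05])
def onz(n,u,z): return np.r_[least_squares(lambda q:proj(n,np.r_[q,z])-u,[.55,.1]).x,z]
E
python3 - <<'E'
from h import *
np.set_printoptions(precision=4,suppress=True)
D=dict(hub=((326,126),(171,260),.082),eye=((169,331),(354,392),.078),anvil=((104,252),(260,474),.048),block=((456,355),(380,224),.048),boss=((597,194),(261,115),.065),knobtop=((718,266),(331,37),.089),pin=((584,265),(318,122),.067),
c1=((57,45),(142,540),.012))
D.pop('c1')
for k,(a,b,z) in D.items():
    a=full('top',a);b=full('side',b);r=tri(a,b);print(k,r.x,np.sqrt(2*r.cost),onz('top',a,z),onz('side',b,z))
for c,d in zip([(57,45),(695,60),(690,441),(33,428)],[(18,553),(142,95),(452,120),(432,594)]):
    print('corner',onz('top',full('top',c),.012),onz('side',full('side',d),.012))
E
```

```text
hub [0.6245 0.1367 0.0781] 0.2428950635591074 [0.623  0.1364 0.082 ] [0.6243 0.1401 0.082 ]
eye [0.4891 0.2382 0.0749] 0.09903492058492278 [0.4885 0.2377 0.078 ] [0.4893 0.2405 0.078 ]
anvil [0.5465 0.2879 0.0463] 0.222143087871135 [0.5456 0.2876 0.048 ] [0.5467 0.289  0.048 ]
block [0.4757 0.0523 0.0413] 0.2942278413695453 [0.4743 0.0523 0.048 ] [0.4764 0.0586 0.048 ]
boss [ 0.5784 -0.0425  0.0604] 0.604793104461922 [ 0.579  -0.0424  0.065 ] [ 0.5767 -0.0371  0.065 ]
knobtop [ 0.5263 -0.1193  0.0837] 0.3500567042414743 [ 0.5264 -0.1187  0.089 ] [ 0.5254 -0.1125  0.089 ]
pin [ 0.5308 -0.0329  0.0654] 0.22117887538787703 [ 0.5311 -0.0329  0.067 ] [ 0.5303 -0.031   0.067 ]
corner [0.6988 0.3321 0.012 ] [0.6988 0.3385 0.012 ]
corner [ 0.6842 -0.1156  0.012 ] [ 0.6878 -0.1108  0.012 ]
corner [ 0.4179 -0.1054  0.012 ] [ 0.4175 -0.1049  0.012 ]
corner [0.4309 0.3403 0.012 ] [0.4317 0.3443 0.012 ]
```

Request:
jog_arm --motion '[{"az": 8},{"az": 8},{"az": 8},{"az": 8},{"az": 8}]' --claw -1 --squeeze 20

```text
$.motion[0]: bad value
```

```bash
cat > go.py <<'E'
import sys,numpy as np
from scipy.spatial.transform import Rotation as R
from cell import env
o=env.get_obs();t=np.array([float(v) for v in sys.argv[1:4]])
Rm=R.from_euler('xyz',o['tool_rot'],degrees=True)
print('t',o['time_s'],'pos',np.round(o['tool_pos'],4),'rot',np.round(o['tool_rot'],2),'F',np.round(o['force'],1),'w',round(o['grip_width'],4),'q',np.round(o['qpos'],0))
print('shift cm',np.round(100*Rm.inv().apply(t-o['tool_pos']),2))
E
python3 go.py .482 .182 .221
```

```text
t 0.1 pos [0.1719 0.6264 0.2216] rot [-179.9     0.    164.66] F [ 0.3 -0.7  0.2] w 0.0868 q [-74.  18.  -4.  83.   1.  79.  -3.]
shift cm [-41.66 -34.65   0.12]
```

Request:
jog_arm --motion '[{"x": 0,"y": 0,"z": 0,"ax": 0,"ay": 0,"az": 8},{"x": 0,"y": 0,"z": 0,"ax": 0,"ay": 0,"az": 8},{"x": 0,"y": 0,"z": 0,"ax": 0,"ay": 0,"az": 8},{"x": 0,"y": 0,"z": 0,"ax": 0,"ay": 0,"az": 8},{"x": 0,"y": 0,"z": 0,"ax": 0,"ay": 0,"az": 8}]' --claw -1 --squeeze 20

```text
time_s: 0.6
tool_pos: [0.1719, 0.6265, 0.2219]
tool_rot: [-180.0, 0.0, 124.3]
force: [0.8, -0.0, -0.1]
grip_width: 0.0549
grasp_force: 0.0
```

```bash
python3 go.py .482 .182 .221
```

```text
t 0.6 pos [0.1719 0.6265 0.2219] rot [-1.7996e+02  4.0000e-02  1.2433e+02] F [ 0.8 -0.  -0.1] w 0.0549 q [-78.  18.   1.  83.  -0.  78. -42.]
shift cm [-54.2    0.54   0.13]
```

Request:
jog_arm --motion '[{"x": -2,"y": 0,"z": 0,"ax": 0,"ay": 0,"az": 0},{"x": -4,"y": 0,"z": 0,"ax": 0,"ay": 0,"az": 0},{"x": -4,"y": 0,"z": 0,"ax": 0,"ay": 0,"az": 0},{"x": -4,"y": 0,"z": 0,"ax": 0,"ay": 0,"az": 0},{"x": -4,"y": 0,"z": 0,"ax": 0,"ay": 0,"az": 0}]'

```text
time_s: 1.1
tool_pos: [0.275, 0.4771, 0.2221]
tool_rot: [-180.0, 0.0, 124.7]
force: [1.1, 0.3, 0.2]
grip_width: 0.0149
grasp_force: 0.0
```

Request:
jog_arm --motion '[{"x": -4,"y": 0,"z": 0,"ax": 0,"ay": 0,"az": 0},{"x": -4,"y": 0,"z": 0,"ax": 0,"ay": 0,"az": 0},{"x": -4,"y": 0,"z": 0,"ax": 0,"ay": 0,"az": 0},{"x": -4,"y": 0,"z": 0,"ax": 0,"ay": 0,"az": 0},{"x": -4,"y": 0,"z": 0,"ax": 0,"ay": 0,"az": 0}]'

```text
time_s: 1.6
tool_pos: [0.3886, 0.3126, 0.2223]
tool_rot: [-180.0, -0.0, 124.7]
force: [0.0, 1.1, -0.7]
grip_width: 0.0006
grasp_force: 0.0
```

Request:
jog_arm --motion '[{"x": -4,"y": 0,"z": 0,"ax": 0,"ay": 0,"az": 0},{"x": -4,"y": 0,"z": 0,"ax": 0,"ay": 0,"az": 0},{"x": -4,"y": 0,"z": 0,"ax": 0,"ay": 0,"az": 0},{"x": -3,"y": 0,"z": 0,"ax": 0,"ay": 0,"az": 0},{"x": 0,"y": 0,"z": 0,"ax": 0,"ay": 0,"az": 7.5}]'

```text
time_s: 2.1
tool_pos: [0.4758, 0.1855, 0.2225]
tool_rot: [-180.0, 0.1, 116.6]
force: [-0.1, -0.9, 0.8]
grip_width: 0.0006
grasp_force: 0.0
```

```bash
python3 - <<'E'
from cell import env
import cv2
cv2.imwrite('pics/w1.png',cv2.resize(env.read_camera('wrist')[:,:,::-1],(768,576),interpolation=cv2.INTER_CUBIC))
p=env.camera_params('wrist');print(p)
E
python3 go.py .482 .182 .221
```

```text
{'fx': 297.3186396354542, 'fy': 297.3186396354542, 'cx': 252.33157850640308, 'cy': 186.9692301230545, 'extrinsics': array([[ 0.89588458,  0.44428439, -0.00148531, -0.50853377],
       [-0.43010794,  0.8664507 , -0.25351595,  0.07218293],
       [-0.11134623,  0.22775987,  0.96733007, -0.37951363],
       [ 0.        ,  0.        ,  0.        ,  1.        ]])}
t 2.15 pos [0.4745 0.1881 0.2223] rot [-1.7998e+02  3.0000e-02  1.1630e+02] F [-0.9  0.6  0.5] w 0.0004 q [-49.   1.  24. 103.  -0.  76.   2.]
shift cm [-0.88  0.4   0.13]
```

View pics/w1.png

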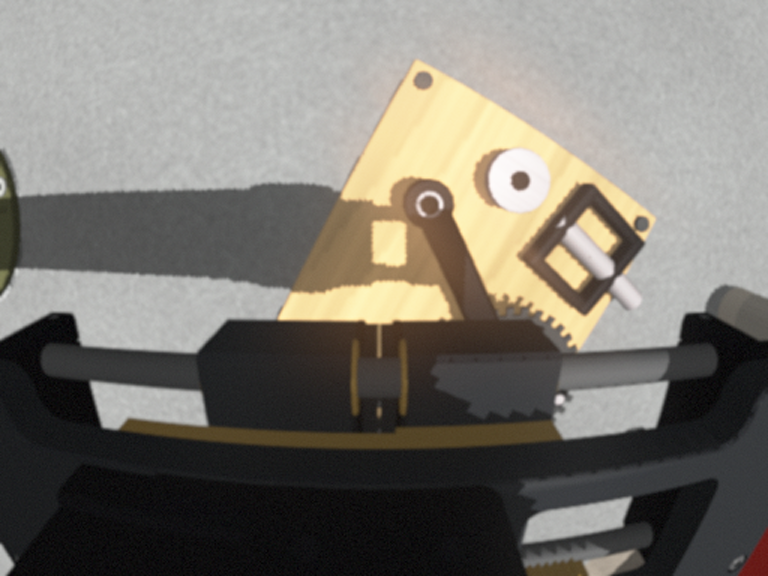

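```bash
cat >> h.py <<'E'
def wray(u,z,p,s=1.5):
    q=(np.array(u)+.5)/s-.5-[p['cx'],p['cy']];r=np.hypot(*q);th=r/p['fx']
    d=np.r_[q/r*np.sin(th),np.cos(th)]*[1,-1,-1]
    E=p['extrinsics'];Rm=E[:3,:3];C=-Rm.T@E[:3,3];d=Rm.T@d
    return C+d*(z-C[2])/d[2]
E
python3 - <<'E'
from h import *
p=env.camera_params('wrist')
e=wray((429,203),.078,p);a=wray((520,181),.048,p);c=wray((423,80),.012,p);print(e,a,c)
E
```

```text
[0.48610051 0.24261934 0.078     ] [0.545598   0.29061623 0.048     ] [0.44389176 0.3317948  0.012     ]
```

The wrist view shows the eye at (429,203) and the anvil hole at (520,181). Both agree with the triangulated positions within about 3 mm. Next I'll descend beside the arm.

Request:
jog_arm --motion '[{"x": -0.8,"y": 0.4,"z": 2,"ax": 0,"ay": 0,"az": 0},{"x": 0,"y": 0,"z": 4,"ax": 0,"ay": 0,"az": 0},{"x": 0,"y": 0,"z": 4,"ax": 0,"ay": 0,"az": 0},{"x": 0,"y": 0,"z": 4,"ax": 0,"ay": 0,"az": 0},{"x": 0,"y": 0,"z": 2,"ax": 0,"ay": 0,"az": 0}]'

```text
time_s: 2.65
tool_pos: [0.4777, 0.1853, 0.0588]
tool_rot: [-179.7, -0.0, 117.4]
force: [-0.5, 0.1, 0.1]
grip_width: 0.0007
grasp_force: 0.0
```

```bash
python3 go.py .536 .250 .063
```

```text
t 2.65 pos [0.4777 0.1853 0.0588] rot [-1.7968e+02 -1.0000e-02  1.1736e+02] F [-0.5  0.1  0.1] w 0.0007 q [-47.  11.  25. 114.  -5.  57.   8.]
shift cm [ 3.07  8.15 -0.46]
```

Request:
jog_arm --motion '[{"x": 0.17,"y": 0.45,"z": -0.3,"ax": 0,"ay": 0,"az": 0},{"x": 0.17,"y": 0.45,"z": 0,"ax": 0,"ay": 0,"az": 0},{"x": 0.17,"y": 0.45,"z": 0,"ax": 0,"ay": 0,"az": 0},{"x": 0.17,"y": 0.45,"z": 0,"ax": 0,"ay": 0,"az": 0},{"x": 0.17,"y": 0.45,"z": 0,"ax": 0,"ay": 0,"az": 0}]'

```text
time_s: 3.15
tool_pos: [0.4973, 0.2041, 0.0666]
tool_rot: [179.9, -0.0, 117.2]
force: [-2.3, -0.8, 0.7]
grip_width: 0.0005
grasp_force: 1.0
```

Request:
jog_arm --motion '[{"x": 0.17,"y": 0.45,"z": 0,"ax": 0,"ay": 0,"az": 0},{"x": 0.17,"y": 0.45,"z": 0,"ax": 0,"ay": 0,"az": 0},{"x": 0.17,"y": 0.45,"z": 0,"ax": 0,"ay": 0,"az": 0},{"x": 0.17,"y": 0.45,"z": 0,"ax": 0,"ay": 0,"az": 0},{"x": 0.17,"y": 0.45,"z": 0,"ax": 0,"ay": 0,"az": 0}]'

```text
time_s: 3.65
tool_pos: [0.5129, 0.2217, 0.0655]
tool_rot: [-180.0, -0.0, 117.2]
force: [-1.6, 0.6, 0.3]
grip_width: 0.0007
grasp_force: 1.0
```

```bash
python3 go.py .536 .250 .062
```

```text
t 3.65 pos [0.5129 0.2217 0.0655] rot [-1.7998e+02 -2.0000e-02  1.1717e+02] F [-1.6  0.6  0.3] w 0.0007 q [-47.  16.  24. 107.  -7.  59.   7.]
shift cm [1.46 3.35 0.34]
```

Request:
jog_arm --motion '[{"x": 0.2,"y": 0.5,"z": 0.2,"ax": 0,"ay": 0,"az": 0},{"x": 0.2,"y": 0.5,"z": 0,"ax": 0,"ay": 0,"az": 0},{"x": 0.2,"y": 0.4,"z": 0,"ax": 0,"ay": 0,"az": 0},{"x": 0.2,"y": 0.4,"z": 0,"ax": 0,"ay": 0,"az": 0},{"x": 0.2,"y": 0.3,"z": 0,"ax": 0,"ay": 0,"az": 0}]'

```text
time_s: 4.15
tool_pos: [0.5275, 0.2396, 0.0635]
tool_rot: [180.0, 0.0, 117.1]
force: [-0.6, -1.4, 0.1]
grip_width: 0.0006
grasp_force: 0.8
```

```bash
python3 go.py .536 .250 .062;python3 - <<'E'
from cell import env
import cv2
for n in('wrist','top','side'): cv2.imwrite(f'pics/{n}2.png',env.read_camera(n)[:,:,::-1])
a=cv2.imread('pics/top2.png')[165:235,150:220];b=cv2.imread('pics/side2.png')[220:300,220:300];w=cv2.imread('pics/wrist2.png')[:260,190:]
f=lambda i:cv2.resize(i,(300,300),interpolation=cv2.INTER_CUBIC)
import numpy as np
cv2.imwrite('pics/m2.png',np.hstack([np.vstack([f(a),f(b)]),cv2.resize(w,(483,600-210))if 0 else cv2.copyMakeBorder(cv2.resize(w,(483,390)),0,210,0,0,0)]))
E
```

```text
t 4.15 pos [0.5275 0.2396 0.0635] rot [1.7999e+02 3.0000e-02 1.1714e+02] F [-0.6 -1.4  0.1] w 0.0006 q [-47.  18.  24. 104.  -8.  59.   7.]
shift cm [0.53 1.23 0.15]
```

View pics/m2.png

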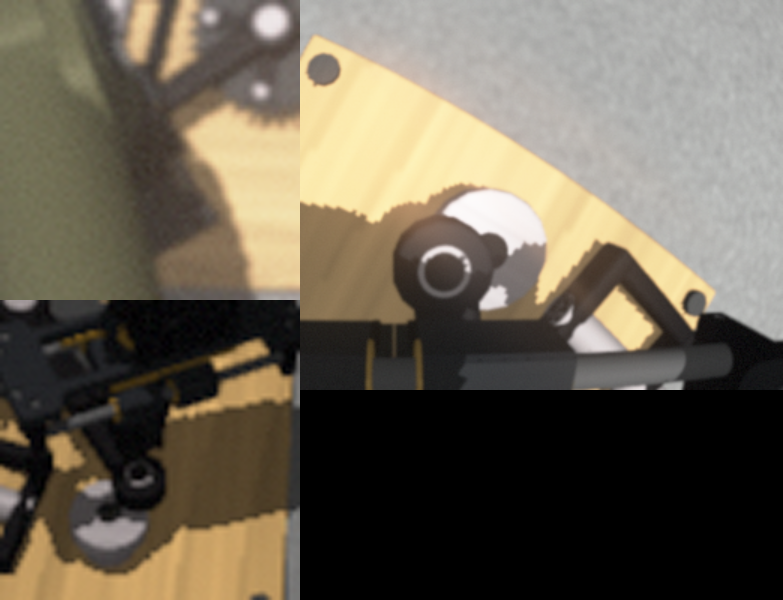

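The wrist part of the picture shows the eye at (444,269) and the anvil hole partly visible near (491,250), so the eye is still short of the anvil.

Run:
```python
from h import *
p=env.camera_params('wrist')
f=lambda u,z:wray((u[0]-300+285,u[1]),z,p)
e=f((444,269),.078);a=f((491,249),.048);print(e,a,f((546,248),.048),f((489,188),.048))
A=np.array([.6238,.138])
for v in(e,a):d=v[:2]-A;print(np.hypot(*d),np.arctan2(d[1],-d[0]))
```

```text
[0.52705154 0.27831377 0.078     ] [0.54666753 0.29012648 0.048     ] [0.56775481 0.30183326 0.048     ] [0.53365974 0.31161584 0.048     ]
0.17043537780520013 0.967141940338992
0.17056342753071702 1.101541689907314
```

Request:
jog_arm --motion '[{"x": 0.15,"y": 0.4,"z": 0,"ax": 0,"ay": 0,"az": 0},{"x": 0.15,"y": 0.4,"z": 0,"ax": 0,"ay": 0,"az": 0},{"x": 0.1,"y": 0.4,"z": 0,"ax": 0,"ay": 0,"az": 0},{"x": 0.1,"y": 0.3,"z": 0,"ax": 0,"ay": 0,"az": 0},{"x": 0,"y": 0,"z": 0,"ax": 0,"ay": 0,"az": 0}]'

```text
time_s: 4.8
tool_pos: [0.5384, 0.2516, 0.0636]
tool_rot: [180.0, -0.0, 117.2]
force: [-1.6, 0.1, -0.2]
grip_width: 0.0007
grasp_force: 0.5
```

```bash
python3 go.py .5417 .2533 .062;python3 - <<'E'
from cell import env
import cv2
for n in('wrist','side'): cv2.imwrite(f'pics/{n}3.png',env.read_camera(n)[:,:,::-1])
w=cv2.imread('pics/wrist3.png')[100:230,230:380];b=cv2.imread('pics/side3.png')[240:300,220:280]
import numpy as np
cv2.imwrite('pics/m3.png',np.hstack([cv2.resize(w,None,fx=3,fy=3,interpolation=cv2.INTER_CUBIC),cv2.resize(b,(300,390),interpolation=cv2.INTER_CUBIC)[:,:300]]))
E
```

```text
t 4.8 pos [0.5384 0.2516 0.0636] rot [ 1.7997e+02 -1.0000e-02  1.1718e+02] F [-1.6  0.1 -0.2] w 0.0007 q [-47.  20.  23. 102.  -9.  60.   7.]
shift cm [-0.    0.37  0.16]
```

View pics/m3.png

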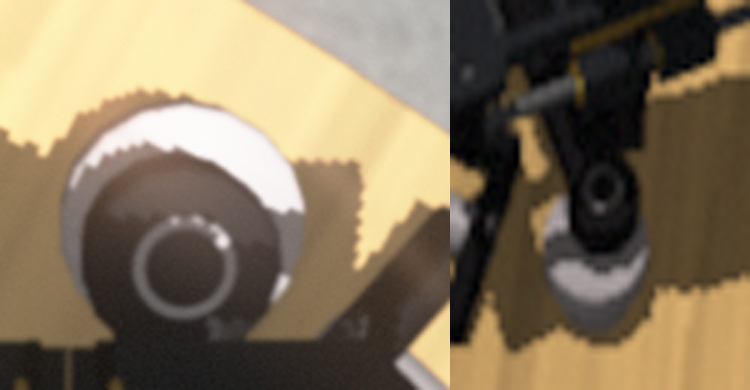

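Eye rim is centred at (184,269). The anvil disc spans x 61–304, with its top edge at y 101.

```bash
cat > fin.py <<'E'
from h import *
def chk(eye,edges,ox=230,oy=100,s=3):
    p=env.camera_params('wrist');f=lambda u,z:wray((u[0]+ox*s,u[1]+oy*s),z,p,s)
    e=f(eye,.078);E=np.array([f(u,.048)[:2] for u in edges])
    r=least_squares(lambda c:np.hypot(*(E-c).T)-.026,[.546,.29]);print('eye',e,'anvil',r.x,'res',r.fun)
    A=np.array([.6238,.138])
    for v in(e[:2],r.x,np.array([.546,.2895])):d=v-A;print(np.hypot(*d),np.arctan2(d[1],-d[0]))
E
python3 - <<'E'
from fin import *
chk((184,269),[(61,220),(304,220),(183,101),(85,150),(262,130)])
E
```

```text
eye [0.54316484 0.28617628 0.078     ] anvil [0.54629266 0.2883713 ] res [-6.60512171e-04 -5.13648749e-04  2.07838982e-04  3.78432676e-05
 -1.83375723e-04]
0.1686957008762529 1.072429349147474
0.1691712638786117 1.0948733812124425
0.17030880775814264 1.0963823270866895
```

Request:
jog_arm --motion '[{"x": 0,"y": 0.1,"z": 0,"ax": 0,"ay": 0,"az": 0},{"x": 0,"y": 0.1,"z": 0,"ax": 0,"ay": 0,"az": 0},{"x": 0,"y": 0.1,"z": 0,"ax": 0,"ay": 0,"az": 0},{"x": 0,"y": 0,"z": 0,"ax": 0,"ay": 0,"az": 0},{"x": 0,"y": 0,"z": 0,"ax": 0,"ay": 0,"az": 0}]'

```text
time_s: 5.4
tool_pos: [0.5406, 0.2529, 0.0636]
tool_rot: [180.0, -0.0, 117.2]
force: [-1.6, 0.2, 0.6]
grip_width: 0.0002
grasp_force: 0.8
```

```bash
python3 go.py .5417 .2533 .062;python3 - <<'E'
from cell import env
import cv2
cv2.imwrite('pics/wrist4.png',env.read_camera('wrist')[:,:,::-1])
w=cv2.imread('pics/wrist4.png')[100:230,230:380]
cv2.imwrite('pics/m4.png',cv2.resize(w,None,fx=5,fy=4.5,interpolation=cv2.INTER_CUBIC) if 0 else cv2.resize(w,None,fx=4.5,fy=4.5,interpolation=cv2.INTER_CUBIC))
E
```

```text
t 5.4 pos [0.5406 0.2529 0.0636] rot [ 1.8000e+02 -3.0000e-02  1.1718e+02] F [-1.6  0.2  0.6] w 0.0002 q [-47.  20.  23. 102.  -9.  60.   7.]
shift cm [-0.01  0.12  0.16]
```

View pics/m4.png

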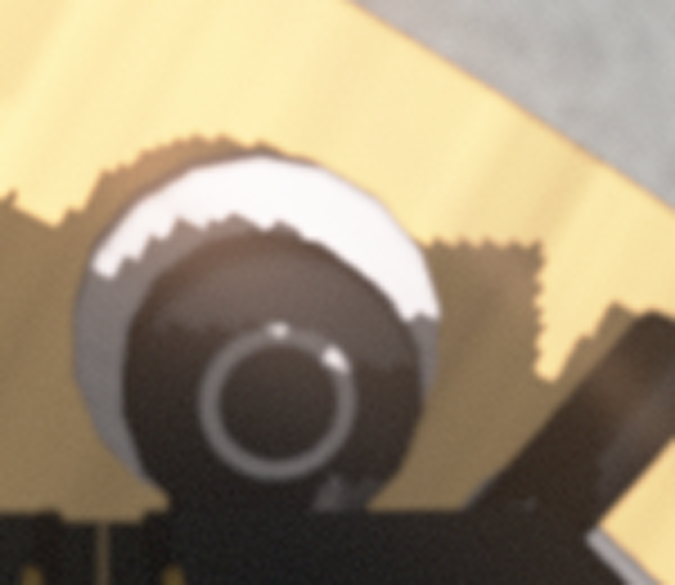

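Eye rim is centred at (278,402). The anvil disc spans x 73–440, with its top edge at y 155.

```bash
python3 - <<'E'
from fin import *
chk((278,402),[(73,330),(440,330),(258,155),(105,235),(400,225),(110,440)],s=4.5)
E
python3 go.py .551 -.133 .2
```

```text
eye [0.5455485  0.28777051 0.078     ] anvil [0.5467259  0.28854128] res [-2.76351087e-04 -6.98644826e-04 -9.87464873e-05  3.86946823e-05
 -8.36289924e-04 -1.28848090e-03]
0.16898077707450515 1.089329999867576
0.1691244925280686 1.0976108769963624
0.17030880775814264 1.0963823270866895
t 5.45 pos [0.5406 0.2528 0.0636] rot [ 1.8000e+02 -3.0000e-02  1.1718e+02] F [-2.7  0.7  0.1] w 0.0007 q [-47.  20.  23. 102.  -9.  60.   7.]
shift cm [-34.79 -16.69 -13.66]
```

Request:
jog_arm --motion '[{"x": 0,"y": 0.06,"z": 0,"ax": 0,"ay": 0,"az": 0},{"x": 0,"y": 0.06,"z": 0,"ax": 0,"ay": 0,"az": 0},{"x": 0,"y": 0,"z": 0,"ax": 0,"ay": 0,"az": 0},{"x": 0,"y": 0,"z": 0,"ax": 0,"ay": 0,"az": 0},{"x": 0,"y": 0,"z": 0,"ax": 0,"ay": 0,"az": 0}]'

```text
time_s: 5.95
tool_pos: [0.5418, 0.253, 0.0636]
tool_rot: [180.0, -0.0, 117.2]
force: [-2.0, 1.0, 1.6]
grip_width: 0.0002
grasp_force: 1.0
```

Request:
jog_arm --motion '[{"x": 0,"y": -0.5,"z": 0,"ax": 0,"ay": 0,"az": 0},{"x": 0,"y": -1.5,"z": 0,"ax": 0,"ay": 0,"az": 0},{"x": 0,"y": -2,"z": 0,"ax": 0,"ay": 0,"az": 0},{"x": 0,"y": 0,"z": -2,"ax": 0,"ay": 0,"az": 0},{"x": 0,"y": 0,"z": -3,"ax": 0,"ay": 0,"az": 0}]'

```text
time_s: 6.45
tool_pos: [0.505, 0.2332, 0.1126]
tool_rot: [-179.9, 0.1, 117.1]
force: [-0.1, 0.8, -0.8]
grip_width: 0.0007
grasp_force: 0.0
```

Request:
jog_arm --motion '[{"x": 0,"y": 0,"z": -4,"ax": 0,"ay": 0,"az": 0},{"x": 0,"y": 0,"z": -4,"ax": 0,"ay": 0,"az": 0},{"x": 0,"y": 0,"z": -1,"ax": 0,"ay": 0,"az": 0},{"x": 0,"y": 0,"z": 0,"ax": 0,"ay": 0,"az": 0},{"x": 0,"y": 0,"z": 0,"ax": 0,"ay": 0,"az": 0}]'

```text
time_s: 6.95
tool_pos: [0.5058, 0.2342, 0.2025]
tool_rot: [-179.9, 0.0, 117.1]
force: [-0.4, 0.5, -1.0]
grip_width: 0.0006
grasp_force: 0.0
```

```bash
python3 go.py .542 -.154 .2;python3 - <<'E'
from cell import env
import cv2
cv2.imwrite('pics/wrist5.png',env.read_camera('wrist')[:,:,::-1])
w=cv2.imread('pics/wrist5.png')[60:230,210:440]
cv2.imwrite('pics/m5.png',cv2.resize(w,None,fx=3,fy=3,interpolation=cv2.INTER_CUBIC))
E
```

```text
t 6.95 pos [0.5058 0.2342 0.2025] rot [-1.7995e+02  1.0000e-02  1.1714e+02] F [-0.4  0.5 -1. ] w 0.0006 q [-50.   8.  24.  99.  -3.  74.   3.]
shift cm [-36.2  -14.49   0.27]
```

View pics/m5.png

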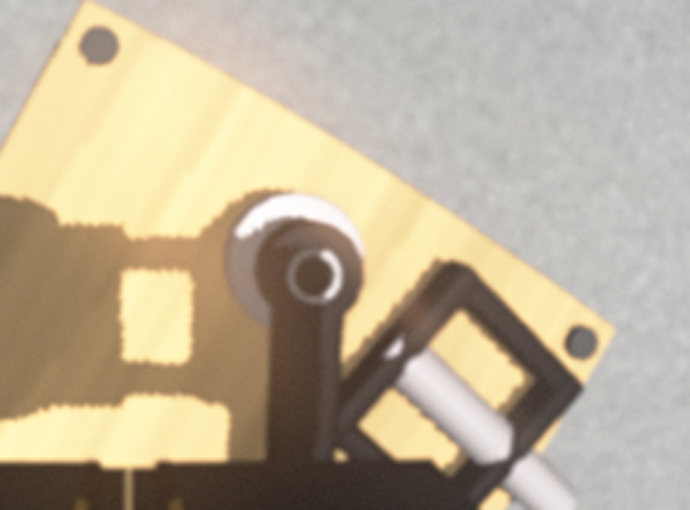

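From above: the eye is at (315,275), the anvil disc's left edge is at x=226 and its top at y=193. The pedal has not been disturbed.

Run:
```python
from fin import *
chk((315,275),[(226,260),(296,193),(243,215),(340,209),(361,240)],ox=210,oy=60,s=3)
```

```text
eye [0.54594704 0.28858554 0.078     ] anvil [0.5453552 0.2877724] res [-5.14941217e-04 -7.91556015e-05  3.78087252e-04 -9.35297989e-05
 -1.91849343e-04]
0.16952017455829704 1.0936401397370303
0.1690720489927286 1.0883218496339506
0.17030880775814264 1.0963823270866895
```

The eye is centred to within about 1 mm. Next is the lever.

Request:
jog_arm --motion '[{"x": -2.2,"y": -1,"z": 0,"ax": 0,"ay": 0,"az": 0},{"x": -4,"y": -1.5,"z": 0,"ax": 0,"ay": 0,"az": 0},{"x": -4,"y": -1.5,"z": 0,"ax": 0,"ay": 0,"az": 0},{"x": -4,"y": -1.5,"z": 0,"ax": 0,"ay": 0,"az": 0},{"x": -4,"y": -1.5,"z": 0,"ax": 0,"ay": 0,"az": 0}]'

```text
time_s: 7.5
tool_pos: [0.5259, 0.039, 0.2016]
tool_rot: [-179.8, -0.0, 117.2]
force: [0.6, 0.1, 0.1]
grip_width: 0.0007
grasp_force: 0.0
```

Request:
jog_arm --motion '[{"x": -4,"y": -1.5,"z": 0,"ax": 0,"ay": 0,"az": 0},{"x": -4,"y": -1.5,"z": 0,"ax": 0,"ay": 0,"az": 0},{"x": -4,"y": -1.5,"z": 0,"ax": 0,"ay": 0,"az": 0},{"x": -4,"y": -1.5,"z": 0,"ax": 0,"ay": 0,"az": 0},{"x": -2,"y": -1.5,"z": 0,"ax": 0,"ay": 0,"az": 0}]'

```text
time_s: 8.0
tool_pos: [0.5413, -0.1577, 0.2017]
tool_rot: [-179.8, 0.1, 116.9]
force: [-0.2, 0.0, -0.3]
grip_width: 0.0009
grasp_force: 0.0
```

```bash
python3 go.py .542 -.154 .069;python3 - <<'E'
from cell import env
import cv2
cv2.imwrite('pics/wrist6.png',cv2.resize(env.read_camera('wrist')[:,:,::-1],(768,576),interpolation=cv2.INTER_CUBIC))
E
```

```text
t 8.0 pos [ 0.5413 -0.1577  0.2017] rot [-1.7980e+02  6.0000e-02  1.1693e+02] F [-0.2  0.  -0.3] w 0.0009 q [-24.  10.  43.  99.  -7.  74.  47.]
shift cm [ 0.32  0.27 13.27]
```

View pics/wrist6.png

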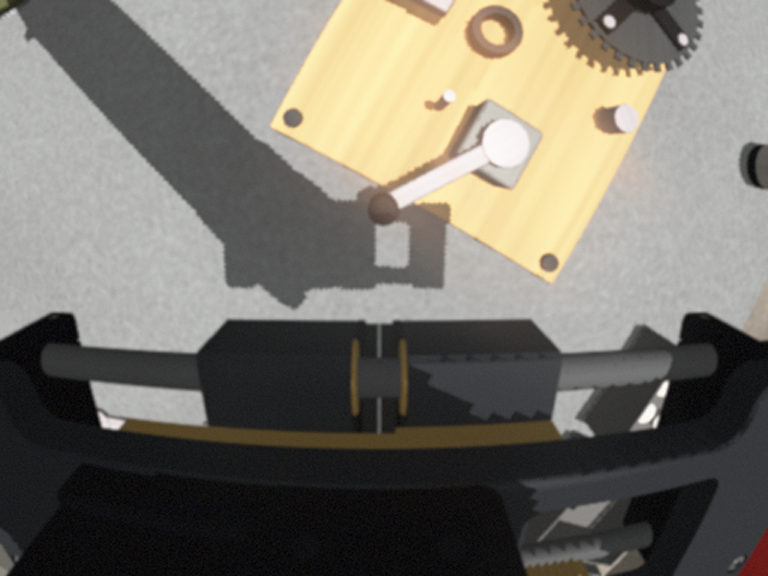

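Knob top at (384,207), lever boss at (507,143), stop pin at (449,96).

Run:
```python
from h import *
p=env.camera_params('wrist')
k=wray((384,207),.089,p);b=wray((507,143),.065,p);q=wray((449,96),.067,p);print(k,b,q,np.hypot(*(k-b)[:2]),np.hypot(*(q-b)[:2]))
d=k-b;e=q-b;print(np.arctan2(-d[1],-d[0]),np.arctan2(-e[1],-e[0]))
```

```text
[ 0.52260594 -0.12207652  0.089     ] [ 0.57773339 -0.04582683  0.065     ] [ 0.52802785 -0.03728191  0.067     ] 0.09409065833822196 0.050434669622296396
0.9448095898905192 -0.17024671810233918
```

Request:
jog_arm --motion '[{"x": 0,"y": 0,"z": 3,"ax": 0,"ay": 0,"az": 0},{"x": 0,"y": 0,"z": 4,"ax": 0,"ay": 0,"az": 0},{"x": 0,"y": 0,"z": 4,"ax": 0,"ay": 0,"az": 0},{"x": 0,"y": 0,"z": 2.1,"ax": 0,"ay": 0,"az": 0},{"x": 0,"y": 0,"z": 0,"ax": 0,"ay": 0,"az": 0}]'

```text
time_s: 8.55
tool_pos: [0.5383, -0.1526, 0.0676]
tool_rot: [-179.5, -0.3, 117.1]
force: [-0.5, -0.4, 0.4]
grip_width: 0.0004
grasp_force: 0.0
```

Request:
jog_arm --motion '[{"x": 0.4,"y": 0,"z": 0,"ax": 0,"ay": 0,"az": 0},{"x": 0.4,"y": 0,"z": 0,"ax": 0,"ay": 0,"az": 0},{"x": 0.4,"y": 0,"z": 0,"ax": 0,"ay": 0,"az": 0},{"x": 0.4,"y": 0,"z": 0,"ax": 0,"ay": 0,"az": 0},{"x": 0.4,"y": 0,"z": 0,"ax": 0,"ay": 0,"az": 0}]'

```text
time_s: 9.05
tool_pos: [0.5337, -0.1358, 0.0734]
tool_rot: [179.9, 0.1, 117.2]
force: [-1.1, -4.6, 1.1]
grip_width: 0.0003
grasp_force: 2.1
```

Request:
jog_arm --motion '[{"x": 0.4,"y": -0.2,"z": 0,"ax": 0,"ay": 0,"az": 0},{"x": 0.4,"y": -0.2,"z": 0,"ax": 0,"ay": 0,"az": 0},{"x": 0.4,"y": -0.1,"z": 0,"ax": 0,"ay": 0,"az": 0},{"x": 0.4,"y": -0.1,"z": 0,"ax": 0,"ay": 0,"az": 0},{"x": 0.4,"y": -0.1,"z": 0,"ax": 0,"ay": 0,"az": 0}]'

```text
time_s: 9.55
tool_pos: [0.5169, -0.1218, 0.0723]
tool_rot: [-179.9, -0.0, 117.1]
force: [-1.7, -4.4, 0.4]
grip_width: 0.0006
grasp_force: 2.1
```

```bash
python3 go.py .5155 -.1246 .069
```

```text
t 9.55 pos [ 0.5169 -0.1218  0.0723] rot [-179.91   -0.    117.12] F [-1.7 -4.4  0.4] w 0.0006 q [-26.  14.  41. 111. -10.  59.  46.]
shift cm [-0.19 -0.25  0.33]
```

Request:
jog_arm --motion '[{"x": 0.4,"y": -0.1,"z": 0.1,"ax": 0,"ay": 0,"az": 0},{"x": 0.4,"y": -0.1,"z": 0.1,"ax": 0,"ay": 0,"az": 0},{"x": 0.4,"y": -0.1,"z": 0,"ax": 0,"ay": 0,"az": 0},{"x": 0.4,"y": 0,"z": 0,"ax": 0,"ay": 0,"az": 0},{"x": 0.4,"y": 0,"z": 0,"ax": 0,"ay": 0,"az": 0}]'

```text
time_s: 10.05
tool_pos: [0.5052, -0.1045, 0.0702]
tool_rot: [-179.9, -0.0, 117.2]
force: [-2.1, -4.3, 1.4]
grip_width: 0.0006
grasp_force: 1.9
```

Request:
jog_arm --motion '[{"x": 0.4,"y": 0,"z": 0,"ax": 0,"ay": 0,"az": 0},{"x": 0.4,"y": 0,"z": 0,"ax": 0,"ay": 0,"az": 0},{"x": 0.4,"y": 0,"z": 0,"ax": 0,"ay": 0,"az": 0},{"x": 0.4,"y": 0.1,"z": 0,"ax": 0,"ay": 0,"az": 0},{"x": 0.4,"y": 0.1,"z": 0,"ax": 0,"ay": 0,"az": 0}]'

```text
time_s: 10.55
tool_pos: [0.4991, -0.0853, 0.0706]
tool_rot: [180.0, -0.0, 117.2]
force: [-0.7, -1.9, -0.3]
grip_width: 0.0004
grasp_force: 1.0
```

Request:
jog_arm --motion '[{"x": 0.3,"y": 0.1,"z": 0,"ax": 0,"ay": 0,"az": 0},{"x": 0.3,"y": 0.1,"z": 0,"ax": 0,"ay": 0,"az": 0},{"x": 0.3,"y": 0.1,"z": 0,"ax": 0,"ay": 0,"az": 0},{"x": 0.3,"y": 0.1,"z": 0,"ax": 0,"ay": 0,"az": 0},{"x": 0.2,"y": 0.1,"z": 0,"ax": 0,"ay": 0,"az": 0}]'

```text
time_s: 11.05
tool_pos: [0.497, -0.0709, 0.0706]
tool_rot: [180.0, -0.0, 117.2]
force: [-0.5, -1.7, -0.6]
grip_width: 0.0006
grasp_force: 0.8
```

```bash
python3 go.py .492 -.0666 .070
```

```text
t 11.05 pos [ 0.497  -0.0709  0.0706] rot [ 1.7998e+02 -1.0000e-02  1.1717e+02] F [-0.5 -1.7 -0.6] w 0.0006 q [-31.   9.  39. 115.  -7.  58.  39.]
shift cm [ 0.61 -0.25  0.06]
```

Request:
jog_arm --motion '[{"x": 0.1,"y": 0.05,"z": 0,"ax": 0,"ay": 0,"az": 0},{"x": 0.1,"y": 0.05,"z": 0,"ax": 0,"ay": 0,"az": 0},{"x": 0.1,"y": 0.05,"z": 0,"ax": 0,"ay": 0,"az": 0},{"x": 0.1,"y": 0.05,"z": 0,"ax": 0,"ay": 0,"az": 0},{"x": 0.1,"y": 0.05,"z": 0,"ax": 0,"ay": 0,"az": 0}]'

```text
time_s: 11.55
tool_pos: [0.4969, -0.0657, 0.0706]
tool_rot: [180.0, 0.0, 117.1]
force: [-0.4, -1.7, -0.3]
grip_width: 0.0008
grasp_force: 0.7
```

Request:
jog_arm --motion '[{"x": 0.1,"y": 0.05,"z": 0,"ax": 0,"ay": 0,"az": 0},{"x": 0.1,"y": 0.05,"z": 0,"ax": 0,"ay": 0,"az": 0},{"x": 0,"y": 0,"z": 0,"ax": 0,"ay": 0,"az": 0},{"x": 0,"y": 0,"z": 0,"ax": 0,"ay": 0,"az": 0},{"x": 0,"y": 0,"z": 0,"ax": 0,"ay": 0,"az": 0}]'

```text
time_s: 12.05
tool_pos: [0.4968, -0.0649, 0.0706]
tool_rot: [-180.0, 0.1, 117.1]
force: [-1.3, -5.2, -0.6]
grip_width: 0.0003
grasp_force: 2.3
```

Request:
jog_arm --motion '[{"x": 0.1,"y": 0.05,"z": 0,"ax": 0,"ay": 0,"az": 0},{"x": 0.1,"y": 0.05,"z": 0,"ax": 0,"ay": 0,"az": 0},{"x": 0,"y": 0,"z": 0,"ax": 0,"ay": 0,"az": 0},{"x": 0,"y": 0,"z": 0,"ax": 0,"ay": 0,"az": 0},{"x": 0,"y": 0,"z": 0,"ax": 0,"ay": 0,"az": 0}]'

```text
time_s: 12.55
tool_pos: [0.4967, -0.0648, 0.0706]
tool_rot: [-179.9, 0.2, 117.1]
force: [-0.8, -9.2, -1.8]
grip_width: 0.0007
grasp_force: 4.2
```

The lever is firmly against its stop: the force rose to 9 N with no further motion. Now I'll back off and move clear.

Request:
jog_arm --motion '[{"x": -0.5,"y": -0.25,"z": 0,"ax": 0,"ay": 0,"az": 0},{"x": -1,"y": -0.5,"z": 0,"ax": 0,"ay": 0,"az": 0},{"x": -2,"y": -1,"z": 0,"ax": 0,"ay": 0,"az": 0},{"x": 0,"y": 0,"z": -2,"ax": 0,"ay": 0,"az": 0},{"x": 0,"y": 0,"z": -4,"ax": 0,"ay": 0,"az": 0}]'

```text
time_s: 13.05
tool_pos: [0.4948, -0.1005, 0.1288]
tool_rot: [-179.7, -0.2, 117.1]
force: [1.4, 0.9, 0.0]
grip_width: 0.0004
grasp_force: 0.0
```

Request:
jog_arm --motion '[{"x": -2,"y": 0,"z": -4,"ax": 0,"ay": 0,"az": 0},{"x": -4,"y": 0,"z": -2,"ax": 0,"ay": 0,"az": 0},{"x": -4,"y": 0,"z": 0,"ax": 0,"ay": 0,"az": 0},{"x": -4,"y": 0,"z": 0,"ax": 0,"ay": 0,"az": 0},{"x": -4,"y": 0,"z": 0,"ax": 0,"ay": 0,"az": 0}]'

```text
time_s: 13.55
tool_pos: [0.5807, -0.2611, 0.1908]
tool_rot: [179.9, -0.0, 117.3]
force: [0.4, 0.2, 0.7]
grip_width: 0.0005
grasp_force: 0.0
```

Request:
jog_arm --motion '[{"x": -2,"y": 0,"z": 0,"ax": 0,"ay": 0,"az": 0},{"x": 0,"y": 0,"z": 0,"ax": 0,"ay": 0,"az": 0},{"x": 0,"y": 0,"z": 0,"ax": 0,"ay": 0,"az": 0},{"x": 0,"y": 0,"z": 0,"ax": 0,"ay": 0,"az": 0},{"x": 0,"y": 0,"z": 0,"ax": 0,"ay": 0,"az": 0}]'

```text
time_s: 14.05
tool_pos: [0.5887, -0.2766, 0.1907]
tool_rot: [179.9, -0.1, 117.3]
force: [0.6, 0.4, -0.5]
grip_width: 0.0002
grasp_force: 0.0
```

Run:
```python
from cell import env
import cv2,numpy as np
a=env.read_camera('top')[145:240,148:303,::-1];b=env.read_camera('side')[150:310,180:310,::-1]
r=lambda i,f:cv2.resize(i,None,fx=f,fy=f,interpolation=cv2.INTER_CUBIC)
a=r(a,3);b=r(b,2.5)
m=np.zeros((400,465+325,3),np.uint8);m[:285,:465]=a;m[:,465:]=b
cv2.imwrite('pics/end.png',m)
```

```text
(no output)
```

View pics/end.png

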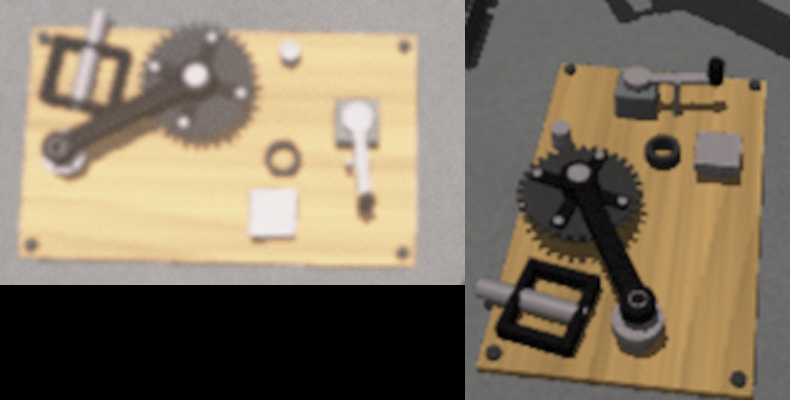

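The final view shows the eye over the round anvil (top part (57,147), side part (638,299)), the lever lying against its pin, and the bystanders unmoved. One last triangulation before I hand in.

Run:
```python
from h import *
a=(np.array([57,147])+.5)/3-.5+[148,145];b=(np.array([173,299])+.5)/2.5-.5+[180,150]
print(tri(a,b).x, onz('top',a,.078),onz('side',b,.078))
```

```text
[0.54664405 0.28771942 0.07437209] [0.54527858 0.28698482 0.078     ] [0.54682272 0.29011488 0.078     ]
```

It matches the anvil position measured earlier, (0.5465, 0.288).

```bash
python3 -c "
from cell import env
print(env.sign_off())"
```

```text
the job is handed in; nothing more can be done
None
```

The crank's pedal eye is centred over the round anvil to within about 1 mm by camera measurement, the lock lever is against its stop, the arm is clear, the other items look undisturbed, and the job was handed in at about 14 s; no verdict came back.

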